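# Open the grinder head: park the lock pin, find the cap's thread hand, hold the cap up

## Task

Open the head of the coffee grinder so that a colleague can brush out the burrs: draw the lock pin up out of the cap's ear, park it in the forked notch on the grinder's flank, resting on its collar, and let go of it. Then unscrew the burr cap by its grip bar; its thread may be right- or left-handed, so try both ways to find which one loosens it. Lift the cap straight off and finish while still holding it level and still above the head, roughly 8 cm higher than where it sat, and leave the dose glass, tamper, milk pitcher and brush undisturbed.

Things in the scene. Friction and masses are not known exactly. Their poses are not given: they have to be found in the camera images.
- grinder: Compact coffee grinder, fixed: grey motor housing behind a round aluminium head, 84 mm across. Origin: on the worktop on the vertical axis of head and cap; -x is the front (pin side), +y the flank with the parking notch. The deck that the cap sits on is 150 mm above the worktop. The housing stands 61 to 135 mm behind the axis, 96 mm wide, its top 26 mm above the deck.
- seat (a point): Centre of the deck on the head axis, 150 mm above the worktop: where the cap's origin is when seated. Axes as the grinder's. Inside the cap hide three short thread grooves, right- or left-handed, drawn anew each time. Turned the wrong way the cap stops dead within 5 degrees; the right way it turns easily and climbs 7 mm per radian.
- cap: Round steel burr cap, 64 mm across, 34 mm high, 0.2 to 0.35 kg, loose once unscrewed. Origin: centre of its underside, z up; seated, its axes are the grinder's. A flat ear with a 10 mm hole sticks out along -x to 66 mm from the axis, its top 9 mm above the origin. It comes free of the thread after some 50 degrees and meets a stop again at 100: turn about 70 degrees, then lift.
- cap_grip (a point): Middle of the black grip bar on top of the cap, 47 mm above the cap's origin. The bar is 14 mm thick along the cap's x, 54 mm long along its y, 26 mm high (34 to 60 mm above the cap's origin): pinch it from above across its thickness. Axes as the cap's.
- pin: Steel lock pin, about 35 g, upright at the start. Origin: on its axis under the collar, z up. Below: 8 mm shank, 30 mm long, tapered tip; above: collar 18 mm across and 4 mm thick, 8 mm stem, black knob. At the start the collar rests on the cap's ear, the shank goes through it 21 mm into a 10 mm bore, 52 mm in front of the axis, locking the cap; it must rise 31 mm to clear.
- pin_knob (a point): Middle of the pin's round black knob, 18 mm across and 20 mm high, 28 mm above the pin's origin: the place to grip it. At the start the space beside it is free along the grinder's y.
- notch (a point): Parking notch: forked lug on the +y flank, top face 10 mm below the deck, 10 mm thick, with a 12 mm wide slot that opens outward (+y). This point: middle of the slot's usable length (3 mm either way), level with the top face, 77 mm from the head axis; nubs at the fork's ends keep the collar in. The parked pin stands here, origin at this point; lower it straight from above. Axes as the grinder's.
- glass: Clear shot glass, 48 mm across and 60 mm high, standing on the grinder's foot under the spout, below the head. Origin: centre of its underside. Leave it alone.
- tamper: Coffee tamper, steel foot 58 mm across, black handle, 95 mm high, standing to the right of the grinder. Origin: centre of its underside. Leave it alone.
- pitcher: Small steel milk pitcher, 69 mm across, 94 mm high, with a handle, standing to the left. Origin: centre of its underside. Leave it alone.
- brush: Small wooden-handled brush, 150 mm long, lying on the worktop to the left. Leave it alone.

How it is judged:
By the outcome, as a careful person would: the job done as asked, in the order asked, and still so for the second after the job is handed in, while the arm keeps its last pose, push and grip.
It also fails if it takes over 54 s, if anything falls off the work surface, if the arm or the gripper's body presses on something with over 40 N, if the wrist force passes 120 N, or if a joint passes its speed limit or range.

## Robot

A 6-joint arm with a two-finger parallel gripper is mounted at the origin on a cart in front of the work surface, level with it; the furniture and walls round the work are solid. World frame = base frame: x ahead of the robot, y to its left, z up, the work surface at z = 0. Lengths are in m, angles in rad, forces in N, time in s.
With the tool pointing down it reaches from about 0.275 to 0.85 m from the base axis. Payload 19 kg.
Tool frame: the origin (TCP) lies at the very end of the fingers, on their centre line; the grasp point (between the pads) lies 19 mm behind it; z points along the fingers, y is the line along which they close (so a half turn about z gives the same grasp; the last joint's range is limited). The gripper opens to 85 mm and grips with 20 to 120 N. Pads are 22 mm wide; open, the fingers measure 114 mm over their backs; the gripper's body (76 mm by 85 mm) begins 54 mm behind the grasp point. The pads swing forward as they close: fully open they stand 13 mm farther back than shut.
Start: joints at [-1.388, 0.15, 1.437, -0, 1.554, -0.134], TCP at [0.179, -0.546, 0.231] pointing down, gripper open.
Joint ranges: [-2.8, 2.8], [-0.68, 2.1], [0.12, 2.68], [-1.39, 4.53], [0.16, 2.79], [-2.81, 2.81]. Speed limits (rad/s): [1.89, 1.89, 2.22, 3.01, 3.01, 3.01].

## Interface

Orientations are given as a unit quaternion [w, x, y, z].
In Python, from station import readout, cams, workorder gives the robot as it stands.
- The arm moves only by the shell command python3 -m jog 'ROWS' [FORCE]. ROWS is JSON, a list of rows, each a list of 7 numbers: the closure, from -1 (fully open) to 1 (shut), then the shift along the tool's x, y, z in m, then the turn, a rotation vector about the tool's x, y, z in degrees. In form: [[gripper, dx, dy, dz, wx, wy, wz], ...]. A call has 1 to 12 rows; each row is the pose to reach, as a shift and turn from the pose commanded when the call began, along the tool's axes at that moment; what a row does not reach only later rows make up. A row lasts 1/12 s, in which the tool goes at most 41.7 mm and 7.16 degrees, less where a joint would pass 70% of its speed; a pose out of reach is approached as far as the arm can. A call with a gripper value outside its range is refused whole. The fingers move at their own pace and stop on an object; FORCE is the grip in N (left out, the last holds). Time passes only in rows, so rows that repeat a pose let the fingers close. It gives the time, the measured TCP pose, the force, the opening and the grip force at its end, in the units of the state.
- readout.read_state(): the state, without advancing time (a new reading comes with each control period).
- cams.snapshot(name): name is "side" or "top"; returns a dict with "pixels" (420x560x3 uint8, red, green, blue), "vfov" (degrees; the focal length in pixels is half the picture's height over the tangent of half this angle, whatever the lens; pixels are square), "cx", "cy" (the principal point, pixels), "k1" (the pictures are not rectified: a ray, as slopes to the right and down, at radius r is drawn at 1 + k1 r^2 times it, then the intrinsics apply), "camera_from_world" (4x4, takes a point from world to camera coordinates). Camera axes: x right, y up, looking along -z (the intrinsics and any distortion apply to the point x, -y, -z); pixel columns grow to the right and rows downward; lengths in m; the calibration is good to about 2 mm. A picture is of the moment at which its call begins. There is no depth.
- workorder.finish_job(): hands the job in; it is judged then, once.
The state is a dict: "time": time; "joint_positions": joint angles; "qvel": joint speeds; "joint_efforts": joint torques, N m; "eef_pos": TCP position; "ee_rot": TCP orientation; "force": force on the tool from outside, world axes, zero at the start; "wrist_torque": the same for the moment, N m; "grip_width": opening from 0.0 (shut) to 1.0 (fully open); "gripper_force": force on a finger pad.
Only numpy, scipy, OpenCV 4.12 (cv2) and the standard library are available. Lean on these libraries where they do the work, as an engineer would, in place of code of your own. Each camera call takes 0.05 s, during which the arm holds its last target. There are 200 camera calls.

## Working session

There is one attempt and no reset: what is moved stays moved. The work goes in short steps, Python scripts to look and compute and a shell command to move; the robot and the scene stay as the last step left them, time stands still between calls to the robot, and variables do not carry over. Pictures are saved under pics/ and viewed, at most 10 in all, crops included, and the job is handed in when it is done.

```bash
mkdir -p pics; python3 - <<'E'
from station import readout,cams
import cv2,numpy as np
s=readout.read_state();print(s)
for n in("side","top"):
    c=cams.snapshot(n);print(n,c["vfov"],c["cx"],c["cy"],c["k1"],np.round(c["camera_from_world"],4).tolist())
    cv2.imwrite(f"pics/{n}0.png",c["pixels"][:,:,::-1])
E
```

```text
{'time': 0.0, 'joint_positions': array([-1.38802221e+00,  1.50963680e-01,  1.43799179e+00,  4.32610334e-06,
        1.55378248e+00, -1.33977483e-01]), 'qvel': array([-0.00112486,  0.00041294, -0.00038119, -0.00120262, -0.00065472,
        0.00211267]), 'joint_efforts': array([-1.10068097e-03, -7.13049960e+01, -5.70866203e+01, -2.99557923e-04,
        8.79989559e-03, -1.16590812e-05]), 'eef_pos': array([ 0.1790548, -0.5461704,  0.2307077]), 'ee_rot': array([-5.72531784e-04,  9.87484590e-01,  1.57714478e-01, -1.18082229e-05]), 'force': array([ 0.89244004, -0.89683714,  0.60188301]), 'wrist_torque': array([ 0.01748333, -0.02702476, -0.02670129]), 'gripper_force': 0.0, 'grip_width': 0.9966893868103538}
side 52.24500839520067 278.48585598869073 207.28271444074608 -0.021349404755884368 [[0.9831, -0.1831, 0.0009, -0.4529], [0.1011, 0.5472, 0.8309, -0.2102], [-0.1527, -0.8168, 0.5564, -1.1973], [0.0, 0.0, 0.0, 1.0]]
top 54.21461867654751 275.95754803527285 210.69053318541535 -0.06835289814116663 [[0.0081, -1.0, -0.0058, 0.0622], [0.9932, 0.0074, 0.1161, -0.495], [-0.1161, -0.0067, 0.9932, -1.3297], [0.0, 0.0, 0.0, 1.0]]
```

View pics/side0.png

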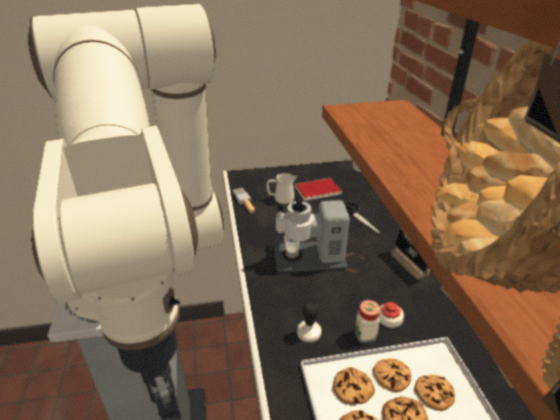

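View pics/top0.png

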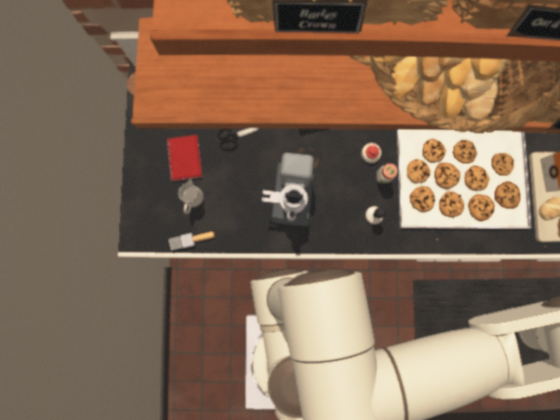

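Side view: grinder around (310,240), tamper (310,325), pitcher (285,188), brush (245,200). Top view: grinder head around (292,198), notch fork pointing left (272,198), housing (295,170).

```bash
cat > h.py <<'E'
import numpy as np,cv2
from station import cams,readout
def cam(n):
    c=cams.snapshot(n);h,w=c["pixels"].shape[:2];f=h/2/np.tan(np.radians(c["vfov"]/2))
    return dict(img=c["pixels"][:,:,::-1].copy(),K=np.array([[f,0,c["cx"]],[0,f,c["cy"]],[0,0,1.]]),
      d=np.array([c["k1"],0,0,0,0.]),T=np.diag([1,-1,-1,1.])@np.array(c["camera_from_world"]))
def ray(c,u,v):
    p=cv2.undistortPoints(np.array([[[u,v]]],float),c["K"],c["d"])[0,0]
    R=c["T"][:3,:3];return -R.T@c["T"][:3,3],R.T@np.array([p[0],p[1],1])
def onz(c,u,v,z):
    o,d=ray(c,u,v);return o+d*(z-o[2])/d[2]
def proj(c,P):
    P=np.atleast_2d(P).astype(float)
    return cv2.projectPoints(P,cv2.Rodrigues(c["T"][:3,:3])[0],c["T"][:3,3],c["K"],c["d"])[0][:,0]
def tri(l):
    A=np.zeros((3,3));b=np.zeros(3)
    for o,d in l:
        d=d/np.linalg.norm(d);M=np.eye(3)-np.outer(d,d);A+=M;b+=M@o
    return np.linalg.solve(A,b)
def crop(c,x,y,w,h,s,fn):
    cv2.imwrite(fn,cv2.resize(c["img"][y:y+h,x:x+w],None,fx=s,fy=s,interpolation=cv2.INTER_CUBIC))
E
python3 - <<'E'
from h import *
t=cam("top");s=cam("side")
a=cv2.resize(t["img"][145:235,255:325],None,fx=6.,fy=6.,interpolation=2)
b=cv2.resize(s["img"][190:280,268:353],None,fx=4.4,fy=6,interpolation=2)
b=cv2.resize(s["img"][190:280,268:353],None,fx=4.4,fy=4.4,interpolation=2)
o=np.zeros((540,800,3),np.uint8);o[:540,:420]=a;o[:b.shape[0],424:424+b.shape[1]]=b[:,:376]
cv2.imwrite("pics/z.png",o)
E
```

```text
(no output)
```

View pics/z.png

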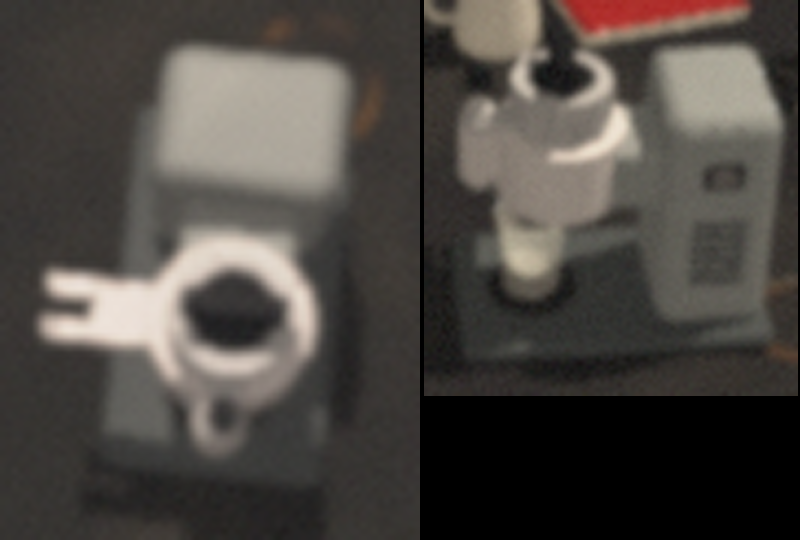

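Left crop (top view, 6x, offset 255,145): head ring centre about (235,320), fork at left with slot near (75,300), ear/pin at (222,415), housing top at (255,120). The right crop shows the same things from the side. Next I cast the contour points onto their planes.

```bash
python3 - <<'E'
from h import *
from scipy.optimize import least_squares
t=cam("top")
print("cam",ray(t,0,0)[0], "side",ray(cam("side"),0,0)[0])
g=cv2.cvtColor(t["img"],cv2.COLOR_BGR2GRAY).astype(np.float32)
x0,y0=255,145
G=cv2.resize(g[145:235,255:325],None,fx=6,fy=6,interpolation=2)
f=lambda u,v,z:onz(t,x0+(u+.5)/6-.5,y0+(v+.5)/6-.5,z)
# head ring: radial outer edges from seed
P=[]
for a in np.radians(np.r_[-140:-20:6, 0:60:6, 130:150:6]):
    r=np.arange(50,105);v=cv2.remap(G,(237+r*np.cos(a)).astype(np.float32)[None],(318+r*np.sin(a)).astype(np.float32)[None],1)[0]
    dv=np.diff(cv2.GaussianBlur(v[None],(7,1),2)[0]);k=r[np.argmin(dv)]+.5
    P.append([*f(237+k*np.cos(a),318+k*np.sin(a),.150)[:2],np.degrees(a),k,dv.min()])
P=np.array(P)
q=least_squares(lambda p:np.hypot(P[:,0]-p[0],P[:,1]-p[1])-p[2],[.58,.0,.042],loss="soft_l1",f_scale=.001)
print("head",q.x);print(np.round(np.c_[P[:,2:],1000*q.fun],1).tolist())
# fork: edges across columns
for u in (50,60,70,80,100,120,135):
    c=cv2.GaussianBlur(G[250:360,u:u+1],(1,7),2)[:,0];d=np.diff(c)
    e=250+np.argmax(d)+1;b=250+np.argmin(d)+1
    s=c[e-250:b-250];print(u,e,b,f(u,e,.14)[:2].round(4),f(u,b,.14)[:2].round(4),"slot",e+np.argmin(s),s.min().round())
for v in (285,330):
    c=cv2.GaussianBlur(G[v:v+1,10:80],(7,1),2)[0];u=10+np.argmax(np.diff(c))+1;print("tip",f(u,v,.14)[:2])
# housing top side edges
for v in range(70,175,15):
    c=cv2.GaussianBlur(G[v:v+1,120:390],(7,1),2)[0];d=np.diff(c);a=120+np.argmax(d)+1;b=120+np.argmin(d)+1
    print(v,a,b,f(a,v,.176)[:2].round(4),f(b,v,.176)[:2].round(4))
E
```

```text
cam [0.33677827 0.05700956 1.37853834] side [ 0.28373606 -0.94584978  0.84126983]
head [0.52025436 0.01422425 0.04363829]
[[-140.0, 87.5, -9.8, -1.6], [-134.0, 87.5, -10.6, -1.2], [-128.0, 88.5, -8.7, -0.3], [-122.0, 88.5, -4.7, 0.1], [-116.0, 98.5, -4.4, 5.6], [-110.0, 93.5, -4.8, 3.5], [-104.0, 90.5, -5.7, 2.3], [-98.0, 88.5, -5.8, 1.7], [-92.0, 87.5, -5.8, 1.6], [-86.0, 82.5, -6.4, -0.6], [-80.0, 83.5, -7.0, 0.3], [-74.0, 84.5, -6.5, 1.1], [-68.0, 80.5, -5.2, -0.6], [-62.0, 97.5, -4.5, 8.4], [-56.0, 76.5, -4.4, -2.2], [-50.0, 75.5, -6.2, -2.5], [-44.0, 75.5, -8.8, -2.3], [-38.0, 76.5, -10.4, -1.7], [-32.0, 76.5, -10.3, -1.6], [-26.0, 78.5, -10.0, -0.5], [0.0, 77.5, -9.4, -1.0], [6.0, 79.5, -9.5, -0.1], [12.0, 79.5, -9.2, -0.2], [18.0, 81.5, -9.3, 0.6], [24.0, 82.5, -7.9, 1.0], [30.0, 82.5, -5.9, 0.8], [36.0, 81.5, -4.9, 0.1], [42.0, 83.5, -4.5, 0.8], [48.0, 84.5, -4.5, 1.1], [54.0, 83.5, -4.4, 0.3], [130.0, 58.5, -6.0, -16.4], [136.0, 91.5, -5.7, -0.0], [142.0, 91.5, -7.7, -0.3], [148.0, 92.5, -8.1, -0.0]]
50 315 340 [0.523  0.1055] [0.5102 0.1053] slot 339 126.0
60 315 340 [0.5231 0.1004] [0.5102 0.1002] slot 315 141.0
70 273 298 [0.5448 0.0955] [0.5319 0.0954] slot 273 147.0
80 273 298 [0.5448 0.0904] [0.5319 0.0903] slot 273 145.0
100 278 345 [0.5423 0.0802] [0.5078 0.0799] slot 344 143.0
120 280 346 [0.5413 0.07  ] [0.5074 0.0697] slot 280 150.0
135 280 346 [0.5414 0.0624] [0.5074 0.0621] slot 280 164.0
tip [0.53847779 0.10821243]
tip [0.51529647 0.11098044]
70 165 345 [0.642 0.048] [ 0.6426 -0.042 ]
85 160 351 [0.6342 0.0505] [ 0.635 -0.045]
100 164 351 [0.6266 0.0484] [ 0.6273 -0.0449]
115 162 346 [0.6189 0.0494] [ 0.6196 -0.0424]
130 158 345 [0.6113 0.0513] [ 0.612  -0.0419]
145 159 345 [0.6036 0.0508] [ 0.6043 -0.0419]
160 159 345 [0.596  0.0507] [ 0.5967 -0.0418]
```

```bash
python3 - <<'E'
from h import *
t=cam("top")
g=np.mean([cv2.cvtColor(cam("top")["img"],6).astype(np.float32) for _ in range(6)],0)
x0,y0=255,145
S=6;G=cv2.GaussianBlur(cv2.resize(g[145:235,255:325],None,fx=S,fy=S,interpolation=2),(0,0),3)
f=lambda u,v,z:onz(t,x0+(u+.5)/6-.5,y0+(v+.5)/6-.5,z)[:2]
def pk(d,s,o):
    d=d*s;k=int(np.argmax(d));k=min(max(k,1),len(d)-2);a,b,c=d[k-1:k+2];return o+k+.5+.5*(a-c)/(a-2*b+c)
def line(pts,name,along):
    P=np.array(pts);
    for _ in range(3):
        vx,vy,cx,cy=cv2.fitLine(P.astype(np.float32),cv2.DIST_HUBER,0,1e-5,1e-5)[:,0]
        r=(P-[cx,cy])@[-vy,vx];P=P[abs(r)<2.*r.std()+1e-5]
    a=np.degrees(np.arctan2(vy,vx)) if along=='x' else np.degrees(np.arctan2(-vx,vy))
    a=(a+90)%180-90
    print(name,"yaw",round(a,2),"pt",round(float(cx),4),round(float(cy),4),"rms mm",round(1e3*r.std(),2),len(P));return cx,cy
C=range
line([f(u,pk(np.diff(G[255:295,u]),1,255),.14) for u in C(60,142,4)],"fork far edge",'y')
line([f(u,pk(np.diff(G[325:365,u]),-1,325),.14) for u in C(55,142,4)],"fork near edge",'y')
line([f(u,pk(np.diff(G[283:303,u]),-1,283),.14) for u in C(52,84,3)],"slot far",'y')
line([f(u,pk(np.diff(G[300:326,u]),1,300),.14) for u in C(52,84,3)],"slot near",'y')
for v in (302,306,310): print("slot bottom",f(pk(np.diff(G[v,60:130]),1,60),v,.14))
line([f(pk(np.diff(G[v,135:185]),1,135),v,.176) for v in C(70,170,5)],"house L",'x')
line([f(pk(np.diff(G[v,325:375]),-1,325),v,.176) for v in C(80,170,5)],"house R",'x')
line([f(u,pk(np.diff(G[30:70,u]),1,30),.176) for u in C(190,330,6)],"house back",'y')
line([f(u,pk(np.diff(G[165:215,u]),-1,165),.176) for u in C(180,325,6)],"house front",'y')
for v in (395,405,415,425,435,445):
    a=pk(np.diff(G[v,165:215]),1,165);b=pk(np.diff(G[v,220:275]),-1,220);print("ear",v,a,b,f(a,v,.159),f(b,v,.159))
for u in (205,215,225): print("ear tip",f(u,pk(np.diff(G[425:480,u]),-1,425),.159))
print("knob top darkest", [ (u,v,G[v,u]) for v,u in [np.unravel_index(np.argmin(G[385:430,205:240]),(45,35))+np.array([385,205])]])
E
```

```text
fork far edge yaw -6.77 pt 0.5433 0.0804 rms mm 0.4 21
fork near edge yaw -4.67 pt 0.5089 0.0831 rms mm 0.21 20
slot far yaw -4.56 pt 0.5324 0.0963 rms mm 0.17 11
slot near yaw -3.4 pt 0.523 0.0976 rms mm 0.08 10
slot bottom [0.52988288 0.08467121]
slot bottom [0.52781956 0.08525157]
slot bottom [0.52575938 0.08550849]
house L yaw -2.95 pt 0.6197 0.0503 rms mm 0.31 19
house R yaw -4.92 pt 0.613 -0.042 rms mm 0.37 18
house back yaw -6.04 pt 0.6519 0.0107 rms mm 0.29 24
house front yaw -10.11 pt 0.5836 0.0067 rms mm 0.34 21
ear 395 179.83327 295.01263 [0.4803217  0.03947765] [ 0.48075077 -0.01797712]
ear 405 188.85822 262.62082 [0.47533518 0.0349496 ] [ 0.47560986 -0.00182604]
ear 415 189.17358 252.1918 [0.47032096 0.0347658 ] [0.47055563 0.00336221]
ear 425 190.15764 248.80832 [0.46531393 0.03424913] [0.46553234 0.00503575]
ear 435 192.18657 245.2969 [0.46031547 0.03321264] [0.46051325 0.0067713 ]
ear 445 194.28682 241.11304 [0.4553219  0.03214159] [0.4554963  0.00883977]
ear tip [0.45553226 0.02681136]
ear tip [0.45009903 0.02181238]
ear tip [0.45116729 0.01684241]
knob top darkest [(np.int64(223), np.int64(417), np.float32(54.915558))]
```

```bash
cat >> h.py <<'E'
from scipy.spatial.transform import Rotation as Rn
AX=np.array([.5195,.014]);YAW=-5.2
def st():
    s=readout.read_state();q=np.array(s["ee_rot"]);R=Rn.from_quat(np.r_[q[1:],q[0]]).as_matrix();return s,np.array(s["eef_pos"]),R
def gr(x,y,z,ax=None,yaw=None):   # grinder frame -> world
    a=np.radians(YAW if yaw is None else yaw);ax=AX if ax is None else ax
    return np.array([ax[0]+x*np.cos(a)-y*np.sin(a),ax[1]+x*np.sin(a)+y*np.cos(a),z])
def go(P,toolyaw):
    s,p,R=st();a=np.radians(toolyaw)
    Rt=np.c_[[np.cos(a),np.sin(a),0],[np.sin(a),-np.cos(a),0],[0,0,-1]]
    print("t",s["time"],"p",p.round(4),"yaw",np.degrees(np.arctan2(R[1,0],R[0,0])).round(2),"tilt",np.degrees(np.arccos(-R[2,2])).round(2),"F",s["force"].round(1),"w",round(s["grip_width"]*85,1),"gf",s["gripper_force"],"j6",s["joint_positions"][5].round(2))
    print("  move",(R.T@(P-p)).round(4),"turn",np.degrees(Rn.from_matrix(R.T@Rt).as_rotvec()).round(2))
E
r='[0,0.45,-0.447,-0.06,0,0,23.3]'
python3 -m jog '[[-1,0,0,-0.03,0,0,0],[-1,0.03,-0.03,-0.06,0,0,4],[0,0.06,-0.06,-0.06,0,0,8],[0,0.09,-0.09,-0.06,0,0,12],[0,0.117,-0.116,-0.06,0,0,16],[0,0.144,-0.143,-0.06,0,0,20],[0,0.171,-0.17,-0.06,0,0,23.3],[0,0.198,-0.197,-0.06,0,0,23.3],[0,0.225,-0.224,-0.06,0,0,23.3],[0,0.252,-0.251,-0.06,0,0,23.3],[0,0.279,-0.278,-0.06,0,0,23.3],[0,0.306,-0.305,-0.06,0,0,23.3]]'
python3 -c "
from h import *
go(gr(-52,0,0)*0+gr(-.052,0,.25),-5.2)"
```

```text
time: 1.65
eef_pos: [0.3752, -0.1594, 0.2916]
ee_rot: [0.0, 0.999, -0.045, 0.0]
force: [0.2, -0.6, 0.0]
grip_width: 0.498
gripper_force: 0.0
t 1.65 p [ 0.3752 -0.1594  0.2916] yaw -5.17 tilt 0.05 F [ 0.2 -0.6  0. ] w 42.3 gf 0.0 j6 1.07
  move [ 0.0761 -0.1857  0.0416] turn [ 0.02 -0.04  0.03]
```

```bash
python3 -m jog '[[0,0.015,-0.036,0.01,0,0,0],[0,0.03,-0.073,0.02,0,0,0],[0,0.046,-0.11,0.03,0,0,0],[0,0.061,-0.148,0.04,0,0,0],[0,0.076,-0.1857,0.0416,0,0,0],[0,0.076,-0.1857,0.0416,0,0,0],[0,0.076,-0.1857,0.0416,0,0,0]]'
python3 -c "
from h import *
go(gr(-.052,0,.170),-5.2)
t=cam('top');s=cam('side')
a=cv2.resize(t['img'][140:240,255:355],None,fx=4,fy=4,interpolation=2)
b=cv2.resize(s['img'][165:265,268:368],None,fx=4,fy=4,interpolation=2)
cv2.imwrite('pics/a1.png',np.hstack([a,b]))"
```

```text
time: 2.23
eef_pos: [0.4675, 0.0188, 0.2493]
ee_rot: [-0.0, 0.999, -0.043, -0.0]
force: [-0.5, 0.4, 0.9]
grip_width: 0.494
gripper_force: 0.0
t 2.2333 p [0.4675 0.0188 0.2493] yaw -4.92 tilt 0.05 F [-0.5  0.4  0.9] w 42.0 gf 0.0 j6 1.53
  move [0.0003 0.0001 0.0793] turn [-0.01  0.05  0.28]
```

View pics/a1.png

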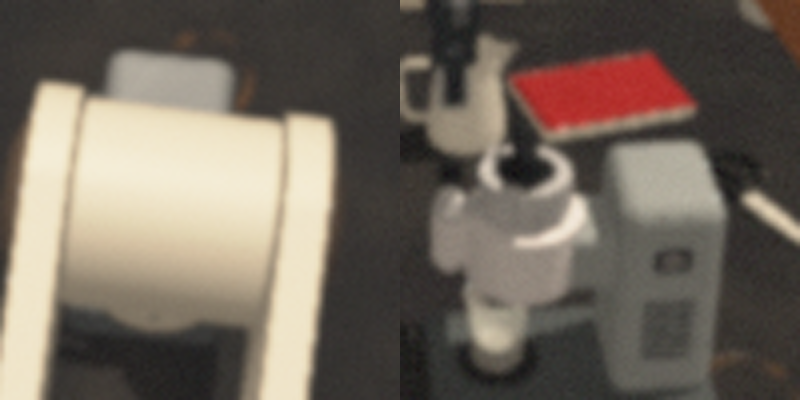

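The arm hides the head from the top camera. In the side crop (right half) the finger tip at (455,100) is right above the dark knob at (452,170), so x is aligned. I descend and grip.

```bash
python3 -m jog '[[0,0,0,0.02,0,0,0.2],[0,0,0,0.04,0,0,0.2],[0,0,0,0.055,0,0,0.2],[0,0,0,0.065,0,0,0.2],[0,0,0,0.073,0,0,0.2],[0,0,0,0.079,0,0,0.2],[0,0,0,0.079,0,0,0.2]]'
python3 -m jog '[[0.3,0,0,0,0,0,0],[0.5,0,0,0,0,0,0],[0.7,0,0,0,0,0,0],[1,0,0,0,0,0,0],[1,0,0,0,0,0,0],[1,0,0,0,0,0,0],[1,0,0,0,0,0,0]]' 30
python3 -c "
from h import *
go(gr(-.052,0,.215),-5.2)"
```

```text
time: 2.92
eef_pos: [0.467, 0.0165, 0.1701]
ee_rot: [-0.0, 0.999, -0.047, -0.0]
force: [-0.0, 0.1, 0.9]
grip_width: 0.498
gripper_force: 0.0
time: 3.5
eef_pos: [0.4674, 0.0169, 0.1711]
ee_rot: [-0.0, 0.999, -0.047, 0.0]
force: [-0.2, 0.1, 6.4]
grip_width: 0.191
gripper_force: 29.5
t 3.5 p [0.4674 0.0169 0.1711] yaw -5.34 tilt 0.03 F [-0.2  0.1  6.4] w 16.2 gf 29.476959531530156 j6 1.54
  move [ 0.0002 -0.0018 -0.0439] turn [-0.   -0.03 -0.14]
```

```bash
python3 -m jog '[[1,0,0,-0.004,0,0,0],[1,0,0,-0.009,0,0,0],[1,0,0,-0.014,0,0,0],[1,0,0,-0.019,0,0,0],[1,0,0,-0.024,0,0,0],[1,0,0,-0.03,0,0,0],[1,0,0,-0.037,0,0,0],[1,0,0,-0.044,0,0,0],[1,0,0,-0.05,0,0,0],[1,0,0,-0.05,0,0,0]]'
python3 -c "
from h import *
go(gr(0,.077,.215),-5.2)
s=cam('side');crop(s,255,150,120,120,5,'pics/a2.png')"
```

```text
time: 4.33
eef_pos: [0.4677, 0.0169, 0.2222]
ee_rot: [0.0, 0.999, -0.047, 0.001]
force: [0.1, -0.1, -0.1]
grip_width: 0.196
gripper_force: 29.3
t 4.3333 p [0.4677 0.0169 0.2222] yaw -5.35 tilt 0.1 F [ 0.1 -0.1 -0.1] w 16.7 gf 29.261250616527832 j6 1.54
  move [ 0.0517 -0.079   0.0073] turn [-0.   -0.1  -0.15]
```

View pics/a2.png

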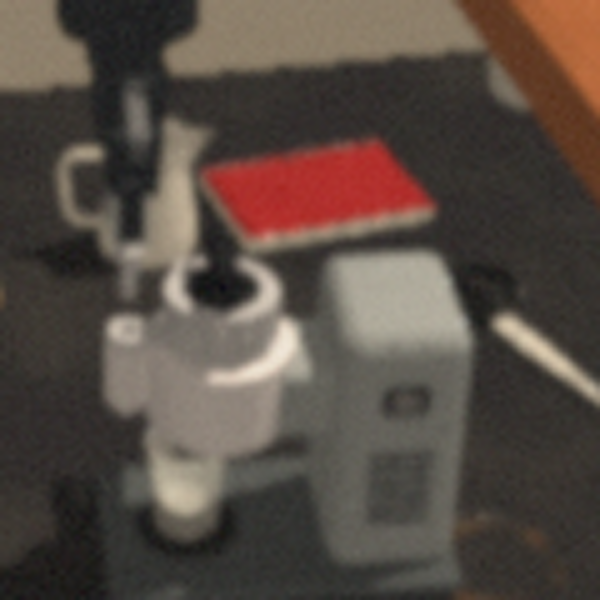

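The pin is out: collar at crop (132,255), shank down to (132,300), empty ear hole at (128,328). I move over the notch, going by the displacement from the hole.

```bash
python3 -m jog '[[1,0.003,-0.01,0,0,0,0],[1,0.01,-0.025,0,0,0,0],[1,0.02,-0.04,0,0,0,0],[1,0.034,-0.057,0,0,0,0],[1,0.045,-0.07,0,0,0,0],[1,0.052,-0.077,0,0,0,0],[1,0.052,-0.077,0.01,0,0,0],[1,0.052,-0.077,0.02,0,0,0],[1,0.052,-0.077,0.03,0,0,0],[1,0.052,-0.077,0.03,0,0,0],[1,0.052,-0.077,0.03,0,0,0]]'
python3 -c "
from h import *
go(np.array([.5265,.089,.152]),-5.2)
s=cam('side');t=cam('top')
a=cv2.resize(s['img'][170:250,265:345],None,fx=5,fy=5,interpolation=2)
b=cv2.resize(t['img'][150:230,240:320],None,fx=5,fy=5,interpolation=2)
cv2.imwrite('pics/a3.png',np.hstack([a,b]))"
```

```text
time: 5.3
eef_pos: [0.5255, 0.0883, 0.19]
ee_rot: [0.0, 0.999, -0.047, -0.001]
force: [1.1, 0.2, 0.3]
grip_width: 0.193
gripper_force: 29.3
t 5.3 p [0.5255 0.0883 0.19  ] yaw -5.39 tilt 0.08 F [1.1 0.2 0.3] w 16.4 gf 29.29390410854012 j6 1.69
  move [ 0.001  -0.0008  0.038 ] turn [ 0.01  0.08 -0.19]
```

View pics/a3.png

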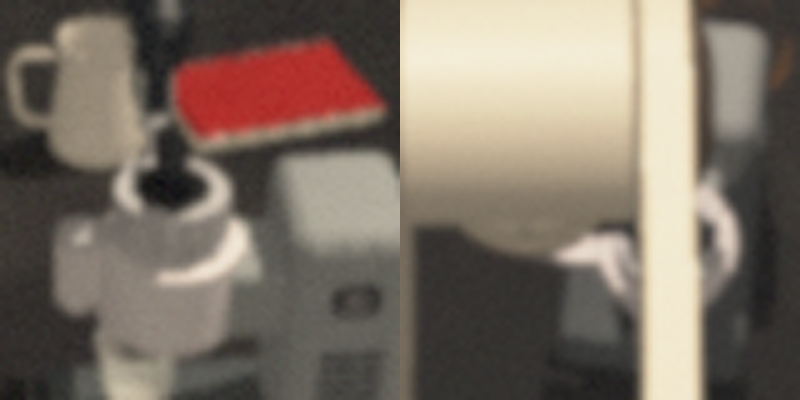

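The side view shows the collar behind the cap at (150,130), but the notch is hidden in both views. I lower the pin slowly and watch the force.

```bash
python3 -m jog '[[1,0.0008,-0.0007,0.006,0,0,0],[1,0.0008,-0.0007,0.01,0,0,0],[1,0.0008,-0.0007,0.014,0,0,0],[1,0.0008,-0.0007,0.018,0,0,0],[1,0.0008,-0.0007,0.02,0,0,0],[1,0.0008,-0.0007,0.02,0,0,0]]'
python3 -c "
from h import *
go(np.array([.5265,.089,.152]),-5.2);print(readout.read_state()['wrist_torque'])"
```

```text
time: 5.9
eef_pos: [0.5268, 0.0894, 0.1701]
ee_rot: [-0.0, 0.999, -0.047, -0.0]
force: [0.1, 0.5, -1.7]
grip_width: 0.195
gripper_force: 29.3
t 5.9 p [0.5268 0.0894 0.1701] yaw -5.35 tilt 0.05 F [ 0.1  0.5 -1.7] w 16.6 gf 29.296689017696735 j6 1.69
  move [-0.0003  0.0004  0.0181] turn [-0.    0.05 -0.15]
[ 0.01929777  0.0481529  -0.00046105]
```

```bash
python3 -m jog '[[1,0,0,0.005,0,0,0],[1,0,0,0.009,0,0,0],[1,0,0,0.012,0,0,0],[1,0,0,0.014,0,0,0],[1,0,0,0.016,0,0,0],[1,0,0,0.0165,0,0,0]]'
python3 -m jog '[[1,0,0,0.0005,0,0,0],[1,0,0,0.001,0,0,0],[1,0,0,0.0015,0,0,0]]'
```

```text
time: 6.4
eef_pos: [0.5269, 0.0894, 0.1539]
ee_rot: [-0.0, 0.999, -0.047, -0.0]
force: [-0.3, -0.5, 0.3]
grip_width: 0.192
gripper_force: 29.3
time: 6.65
eef_pos: [0.5271, 0.0894, 0.1528]
ee_rot: [-0.0, 0.999, -0.047, 0.0]
force: [0.7, 0.8, 0.1]
grip_width: 0.194
gripper_force: 29.3
```

```bash
for i in 1; do python3 -m jog '[[1,0,0,0.0005,0,0,0],[1,0,0,0.001,0,0,0],[1,0,0,0.001,0,0,0]]'; done; python3 -m jog '[[1,0,0,0.0005,0,0,0],[1,0,0,0.001,0,0,0],[1,0,0,0.001,0,0,0]]'
```

```text
time: 6.9
eef_pos: [0.5273, 0.0894, 0.1524]
ee_rot: [-0.0, 0.999, -0.047, 0.001]
force: [-2.4, -0.1, 6.0]
grip_width: 0.193
gripper_force: 29.9
time: 7.15
eef_pos: [0.5276, 0.0894, 0.1522]
ee_rot: [-0.0, 0.999, -0.047, 0.001]
force: [-3.4, -0.6, 15.9]
grip_width: 0.195
gripper_force: 30.7
```

```bash
python3 -m jog '[[1,0,0,-0.001,0,0,0],[0.6,0,0,-0.001,0,0,0],[0.4,0,0,-0.001,0,0,0],[0.3,0,0,-0.001,0,0,0],[0.2,0,0,-0.001,0,0,0],[0.2,0,0,-0.001,0,0,0]]'
python3 -m jog '[[0.2,0,0,-0.006,0,0,0],[0.2,0,0,-0.016,0,0,0],[0.2,0,0,-0.03,0,0,0],[0.2,0,0,-0.05,0,0,0],[0.2,0,0,-0.08,0,0,0],[0,0,0,-0.1,0,0,0],[0,0,0,-0.1,0,0,0]]'
python3 -c "
from h import *
go(gr(0,0,.25,np.array([.5194,.0125])),84.8)"
```

```text
time: 7.65
eef_pos: [0.527, 0.0893, 0.1515]
ee_rot: [-0.0, 0.999, -0.047, -0.0]
force: [0.8, -0.2, -0.2]
grip_width: 0.4
gripper_force: 0.0
time: 8.23
eef_pos: [0.5282, 0.0894, 0.2572]
ee_rot: [-0.0, 0.999, -0.047, 0.003]
force: [0.4, -0.0, 0.4]
grip_width: 0.505
gripper_force: 0.0
t 8.2333 p [0.5282 0.0894 0.2572] yaw -5.35 tilt 0.38 F [ 0.4 -0.   0.4] w 42.9 gf 0.0 j6 1.69
  move [-0.0016  0.0774  0.0071] turn [  0.26  -0.34 -90.15]
```

```bash
python3 -m jog '[[0,0,0.01,0,0,0,-7],[0,0,0.02,0,0,0,-14],[0,0,0.03,0,0,0,-21],[0,0,0.04,0,0,0,-28],[0,0,0.05,0,0,0,-35],[0,0,0.06,0,0,0,-42],[0,0,0.068,0,0,0,-49],[0,0,0.073,0,0,0,-56],[0,0,0.077,0,0,0,-63],[0,-0.001,0.077,0,0,0,-70],[0,-0.0016,0.077,0,0,0,-77],[0,-0.0016,0.0774,0.007,0,0,-84]]'
python3 -m jog '[[0,0,0,0,0,0,-6.1],[0,0,0,0,0,0,-6.1],[0,0,0,0,0,0,-6.1]]'
python3 -c "
from h import *
go(gr(0,0,.188,np.array([.519,.0122])),84.8)
s=cam('side');t=cam('top')
a=cv2.resize(s['img'][170:250,265:345],None,fx=5,fy=5,interpolation=2)
b=cv2.resize(t['img'][150:230,240:320],None,fx=5,fy=5,interpolation=2)
cv2.imwrite('pics/a4.png',np.hstack([a,b]))"
```

```text
time: 9.23
eef_pos: [0.5185, 0.0123, 0.2462]
ee_rot: [0.001, 0.772, 0.636, 0.001]
force: [-0.7, 0.1, -0.6]
grip_width: 0.499
gripper_force: 0.0
time: 9.48
eef_pos: [0.5182, 0.0125, 0.2451]
ee_rot: [0.0, 0.74, 0.673, 0.0]
force: [0.3, 0.2, -0.6]
grip_width: 0.5
gripper_force: 0.0
t 9.4833 p [0.5182 0.0125 0.2451] yaw 84.55 tilt 0.01 F [ 0.3  0.2 -0.6] w 42.5 gf 0.0 j6 -0.03
  move [-0.0002  0.0008  0.0571] turn [ 0.01 -0.01 -0.25]
```

View pics/a4.png

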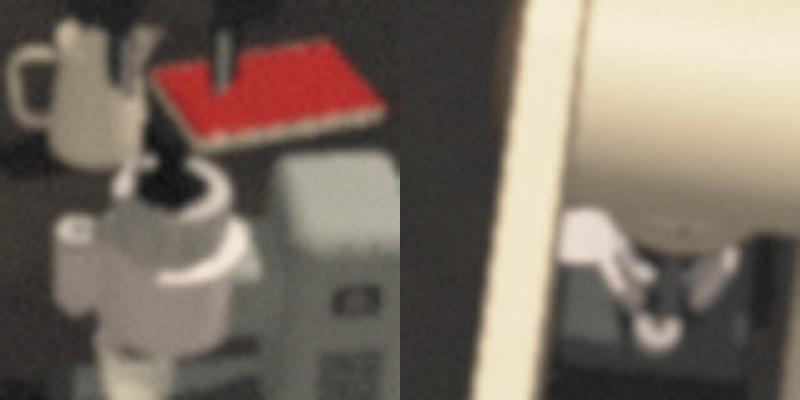

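Side view: the finger tips at (122,90) and (222,90) straddle the grip bar at (165,140); the ear hole is empty at (78,230). I descend and pinch the bar.

```bash
python3 -m jog '[[0,0,0.0006,0.015,0,0,0],[0,0,0.0006,0.03,0,0,0],[0,0,0.0006,0.042,0,0,0],[0,0,0.0006,0.05,0,0,0],[0,0,0.0006,0.055,0,0,0],[0,0,0.0006,0.057,0,0,0],[0,0,0.0006,0.057,0,0,0]]'
python3 -m jog '[[0.4,0,0,0,0,0,0],[0.6,0,0,0,0,0,0],[1,0,0,0,0,0,0],[1,0,0,0,0,0,0],[1,0,0,0,0,0,0],[1,0,0,0,0,0,0],[1,0,0,0,0,0,0]]' 60
python3 -c "
from h import *
go(gr(0,0,.188,np.array([.519,.0122])),84.8);print(readout.read_state()['wrist_torque'])"
```

```text
time: 10.17
eef_pos: [0.5188, 0.0124, 0.1877]
ee_rot: [-0.0, 0.739, 0.674, -0.0]
force: [-0.3, 0.4, 0.6]
grip_width: 0.501
gripper_force: 0.0
time: 10.75
eef_pos: [0.5192, 0.0123, 0.1883]
ee_rot: [0.0, 0.739, 0.674, 0.0]
force: [1.9, -0.2, 6.2]
grip_width: 0.15
gripper_force: 61.4
t 10.75 p [0.5192 0.0123 0.1883] yaw 84.75 tilt 0.07 F [ 1.9 -0.2  6.2] w 12.7 gf 61.41627788543701 j6 -0.03
  move [-0.0001 -0.0002  0.0003] turn [ 0.07 -0.   -0.05]
[-0.02665619 -0.2212718  -0.0037868 ]
```

```bash
python3 -m jog '[[1,0,0,-0.0001,0,0,-1.5],[1,0,0,-0.0003,0,0,-3],[1,0,0,-0.0005,0,0,-4.5],[1,0,0,-0.0007,0,0,-6],[1,0,0,-0.0007,0,0,-6]]'
python3 -c "
from h import *
go(gr(0,0,.188,np.array([.519,.0122])),84.8);print(readout.read_state()['wrist_torque'])"
```

```text
time: 11.17
eef_pos: [0.5193, 0.0122, 0.1884]
ee_rot: [0.0, 0.702, 0.712, 0.0]
force: [6.0, -1.8, -2.4]
grip_width: 0.151
gripper_force: 67.3
t 11.1667 p [0.5193 0.0122 0.1884] yaw 90.79 tilt 0.06 F [ 6.  -1.8 -2.4] w 12.8 gf 67.3203651986114 j6 -0.14
  move [-0.     -0.0003  0.0004] turn [ 0.06 -0.    5.99]
[-0.2209524  -0.96057491 -1.32797408]
```

Torque of 1.3 N m at 6°: this way is blocked. I try the other way.

```bash
python3 -m jog '[[1,0,0,0.0004,0,0,3],[1,0,0,0.0004,0,0,6],[1,0,0,0.0003,0,0,8],[1,0,0,0,0,0,10],[1,0,0,-0.0002,0,0,12],[1,0,0,-0.0005,0,0,14],[1,0,0,-0.0005,0,0,14]]'
python3 -c "
from h import *
go(gr(0,0,.188,np.array([.519,.0122])),84.8);print(readout.read_state()['wrist_torque'])"
```

```text
time: 11.75
eef_pos: [0.5187, 0.0124, 0.1887]
ee_rot: [-0.0, 0.785, 0.62, -0.0]
force: [0.1, -0.0, -1.4]
grip_width: 0.146
gripper_force: 60.3
t 11.75 p [0.5187 0.0124 0.1887] yaw 76.65 tilt 0.03 F [ 0.1 -0.  -1.4] w 12.4 gf 60.32215476036072 j6 0.11
  move [-0.0001  0.0004  0.0007] turn [-0.03 -0.   -8.15]
[-0.02331958  0.04258804 -0.02970936]
```

It turns freely with +z turns, so the thread is left-handed. I continue to about 72°, climbing with it.

```bash
python3 -m jog '[[1,0,0,-0.0007,0,0,3],[1,0,0,-0.0012,0,0,7],[1,0,0,-0.0018,0,0,11],[1,0,0,-0.0023,0,0,15],[1,0,0,-0.0028,0,0,19],[1,0,0,-0.0033,0,0,23],[1,0,0,-0.0038,0,0,27],[1,0,0,-0.0043,0,0,31],[1,0,0,-0.0048,0,0,35],[1,0,0,-0.0048,0,0,35]]'
python3 -c "
from h import *
go(gr(0,0,.188,np.array([.519,.0122])),84.8);print(readout.read_state()['wrist_torque'])"
```

```text
time: 12.58
eef_pos: [0.5188, 0.0124, 0.1936]
ee_rot: [-0.0, 0.935, 0.355, -0.0]
force: [0.0, -0.4, -2.0]
grip_width: 0.151
gripper_force: 60.3
t 12.5833 p [0.5188 0.0124 0.1936] yaw 41.61 tilt 0.02 F [ 0.  -0.4 -2. ] w 12.8 gf 60.26858568191528 j6 0.72
  move [0.     0.0003 0.0056] turn [-2.000e-02 -0.000e+00 -4.319e+01]
[-0.0732358  -0.24701717  0.01183169]
```

```bash
python3 -m jog '[[1,0,0,-0.0005,0,0,4],[1,0,0,-0.001,0,0,8],[1,0,0,-0.0015,0,0,12],[1,0,0,-0.002,0,0,16],[1,0,0,-0.0025,0,0,20],[1,0,0,-0.003,0,0,24],[1,0,0,-0.0034,0,0,27],[1,0,0,-0.0034,0,0,27],[1,0,0,-0.0034,0,0,27]]'
python3 -c "
from h import *
go(gr(0,0,.188,np.array([.519,.0122])),84.8);print(readout.read_state()['wrist_torque'])
s=cam('side');crop(s,265,170,80,80,6,'pics/a5.png')"
```

```text
time: 13.33
eef_pos: [0.5188, 0.0124, 0.197]
ee_rot: [-0.0, 0.991, 0.13, -0.0]
force: [1.0, 0.1, -2.6]
grip_width: 0.146
gripper_force: 60.3
t 13.3333 p [0.5188 0.0124 0.197 ] yaw 14.98 tilt 0.01 F [ 1.   0.1 -2.6] w 12.4 gf 60.28875946998596 j6 1.18
  move [0.0002 0.0002 0.009 ] turn [-1.000e-02  0.000e+00 -6.982e+01]
[-0.00809504 -0.15031769  0.01281237]
```

View pics/a5.png

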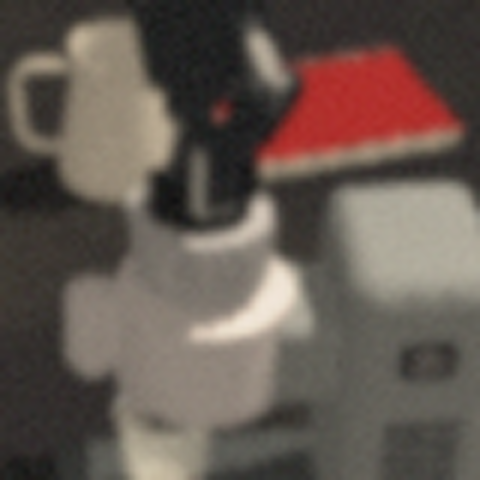

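The side crop shows the ear gone from the front boss at (90,325) and the cap risen in the fingers at (205,240). The force reads the cap's weight. I lift.

```bash
python3 -m jog '[[1,0,0,-0.002,0,0,0],[1,0,0,-0.005,0,0,0],[1,0,0,-0.009,0,0,0],[1,0,0,-0.015,0,0,0],[1,0,0,-0.023,0,0,0],[1,0,0,-0.032,0,0,0],[1,0,0,-0.042,0,0,0],[1,0,0,-0.052,0,0,0],[1,0,0,-0.061,0,0,0],[1,0,0,-0.067,0,0,0],[1,0,0,-0.071,0,0,0],[1,0,0,-0.071,0,0,0]]' 
python3 -m jog '[[1,0,0,0,0,0,0],[1,0,0,0,0,0,0],[1,0,0,0,0,0,0],[1,0,0,0,0,0,0]]'
python3 -c "
from h import *
go(np.array([.519,.0123,.2683]),14.98)
s=cam('side');t=cam('top')
a=cv2.resize(s['img'][160:250,260:350],None,fx=4.4,fy=4.4,interpolation=2)
b=cv2.resize(t['img'][150:240,240:330],None,fx=4.4,fy=4.4,interpolation=2)
cv2.imwrite('pics/a6.png',np.hstack([a,b]))"
```

```text
time: 14.38
eef_pos: [0.519, 0.0124, 0.269]
ee_rot: [0.0, 0.992, 0.128, 0.0]
force: [-0.9, 0.2, -1.6]
grip_width: 0.148
gripper_force: 60.3
time: 14.72
eef_pos: [0.5187, 0.0124, 0.2677]
ee_rot: [-0.0, 0.992, 0.128, -0.0]
force: [0.1, -0.2, -2.0]
grip_width: 0.148
gripper_force: 60.3
t 14.7167 p [0.5187 0.0124 0.2677] yaw 14.75 tilt 0.04 F [ 0.1 -0.2 -2. ] w 12.6 gf 60.28190016746521 j6 1.19
  move [ 0.0002  0.0002 -0.0006] turn [-0.02  0.03 -0.23]
```

View pics/a6.png

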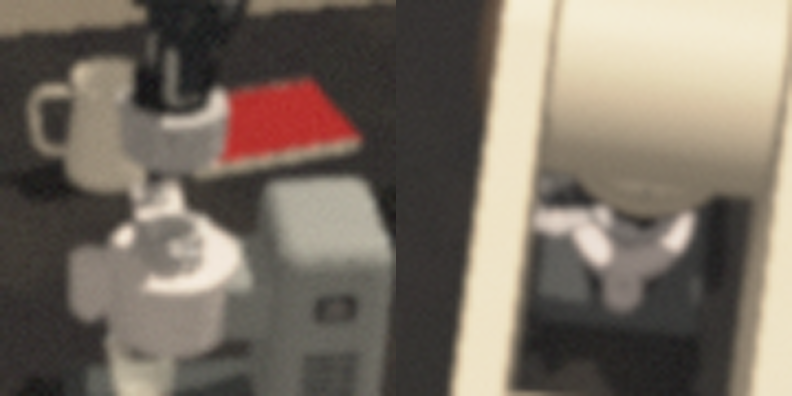

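The side crop shows the cap held level at (175,130) above the open head with burrs visible at (180,250), and the lug behind at (155,200). I check the parked pin with the last picture, marking where it should be.

```bash
python3 -c "
from h import *
s=cam('side');im=np.mean([cam('side')['img'] for _ in range(6)],0).astype(np.uint8)
X,Y=275,185
k=11;a=cv2.resize(im[Y:Y+36,X:X+36],None,fx=k,fy=k,interpolation=2);b=a.copy()
for z,c in((.178,(0,0,255)),(.158,(0,0,255)),(.140,(0,255,0)),(.110,(255,0,0))):
    p=proj(s,[.527,.0895,z])[0];print(z,p.round(1));cv2.circle(b,tuple(((p-[X,Y]+.5)*k).astype(int).tolist()),4,c,-1)
cv2.imwrite('pics/a7.png',np.hstack([a,b]))"
```

```text
0.178 [295.2 193.6]
0.158 [295.1 199.4]
0.14 [294.9 204.5]
0.11 [294.7 212.8]
```

View pics/a7.png

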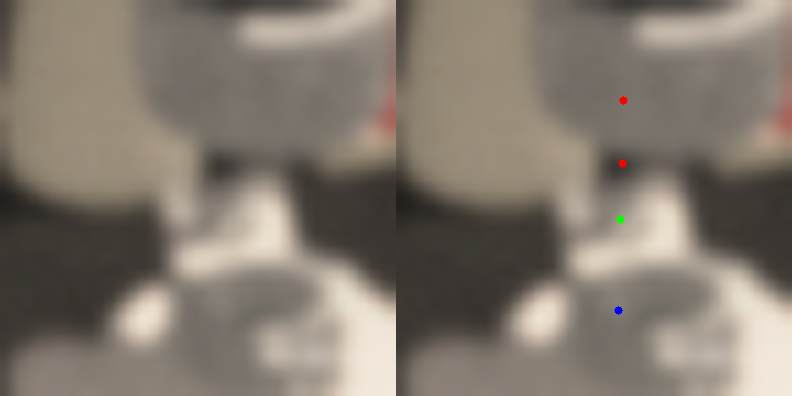

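The last picture shows the grey collar at (222,210) on the lug at the marked spot, with the dark knob right above it at (222,160), so the pin stands parked. I hand in.

```bash
python3 -c "
from station import workorder
print(workorder.finish_job())"
```

```text
the job is handed in; nothing more can be done
None
```

The pin is parked on its collar in the notch and released, and the cap (left-hand thread) is unscrewed and held level about 8 cm above its seat; I did not go near the glass, tamper, pitcher or brush, and handed the job in at about 15 s of robot time.

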